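# Close the splash guard over the loaded test station

## Task

One of the two test stations on the bench holds a brass valve body; the other has only a red plug in it. Lower the clear splash guard of the station with the brass valve gently all the way down onto its stop, keeping hold of it so that it does not slam, then let go. Leave the other guard open as it is and do not disturb the valve.

Things in the scene. Friction and masses are not known exactly. Their poses are not given: they have to be found in the camera images.
- valve_center (a point): Centre (half-way up) of the brass valve body, stepped and round, 32 mm across, 50 mm tall, standing loose in the ring nest of one of two like stations (grey blocks, 200 x 170 mm, under their guards); the other nest holds a low red plug. Left station (robot's left): y above 0; right: y below 0.
- handle_left (a point): Centre of the left station's yellow handle bar (y above 0): round, 14 mm thick, 116 mm long, parallel to the hinge, 35 mm over the hood's panel and 25 mm beyond its free edge, on thin stems 50 mm either side of the middle. Axes turn with the guard: y along bar and hinge, x towards the hinge, z out of the panel (up when down). The hinge line lies 205 mm along +x and 35 mm along -z from here.
- handle_right (a point): Centre of the right station's yellow handle bar (y below 0): round, 14 mm thick, 116 mm long, parallel to the hinge, 35 mm over the hood's panel and 25 mm beyond its free edge, on thin stems 50 mm either side of the middle. Axes turn with the guard: y along bar and hinge, x towards the hinge, z out of the panel (up when down). The hinge line lies 205 mm along +x and 35 mm along -z from here.
- guard_left (a joint): Hinge angle of the left guard, a clear hood with blue edges, 180 x 155 mm, hinged on its station's far edge 105 mm over the bench. 0 = down, level on its stop; grows as it opens up and away from the robot, to 1.45; starts at 0.95 to 1.25. 450 g. The stiff hinge holds it where it is left above about 0.9 rad; lower down it falls and slams if not held.
- guard_right (a joint): Hinge angle of the right guard, a clear hood with blue edges, 180 x 155 mm, hinged on its station's far edge 105 mm over the bench. 0 = down, level on its stop; grows as it opens up and away from the robot, to 1.45; starts at 0.95 to 1.25. 450 g. The stiff hinge holds it where it is left above about 0.9 rad; lower down it falls and slams if not held.
Mind the look-alikes: they are no part of the job. What is meant by the part that bears valve_center is not purple, and is the larger of those in its own colour.

How it is judged:
At the end, for the whole second after the job is handed in: The guard of the station that holds the brass valve is down on its stop (hinge angle under 0.06 rad), and the other guard is still open (over 0.85 rad) (((world y of valve_center above 0 m and value of joint guard_left below 0.06 rad and value of joint guard_right above 0.85 rad) or (world y of valve_center below 0 m and value of joint guard_right below 0.06 rad and value of joint guard_left above 0.85 rad))); the robot touches nothing.
It fails at once if a guard slams onto its stop: it passes the last 0.12 rad faster than 1.5 rad/s (about 0.31 m/s at the handle) ((value of joint guard_left below 0.12 rad and velocity of joint guard_left below -1.5 rad/s) or (value of joint guard_right below 0.12 rad and velocity of joint guard_right below -1.5 rad/s)).
It fails at once if the guard of the station without the brass valve is moved by more than 30 mm at its handle ((world y of valve_center above 0 m and distance of handle_right from where it was at the start of the episode above 0.03 m) or (world y of valve_center below 0 m and distance of handle_left from where it was at the start of the episode above 0.03 m)).
It fails at once if the brass valve is shifted by more than 15 mm (distance of valve_center from where it was at the start of the episode above 0.015 m).
It also fails if it takes over 38 s, if anything falls off the work surface, if the arm or the gripper's body presses on something with over 40 N, if the wrist force passes 120 N, or if a joint passes its speed limit or range.

## Robot

A 6-joint arm with a two-finger parallel gripper is mounted at the origin on the work surface. World frame = base frame: x ahead of the robot, y to its left, z up, the work surface at z = 0. Lengths are in m, angles in rad, forces in N, time in s.
With the tool pointing down it reaches from about 0.35 to 0.975 m from the base axis. Payload 7.1 kg.
Tool frame: the origin (TCP) lies midway between the tips of the shut fingers; the grasp point (between the pads) lies 19 mm behind it; z points along the fingers, x is the direction in which the jaws open and shut, and the axes are right-handed (so a half turn about z gives the same grasp; the last joint's range is limited). The gripper opens to 88 mm and grips with 3 to 60 N. Pads are 20 mm wide; open, the fingers measure 115 mm over their backs; the gripper's body (75 mm by 178 mm) begins 61 mm behind the grasp point.
Start: joints at [-1.248, 0.423, 1.63, -0, 1.089, -0.019], TCP at [0.21, -0.589, 0.223] pointing down, gripper open.
Joint ranges: [-3, 3], [-0.9, 2.11], [0.09, 2.58], [-1.31, 4.45], [0.11, 2.69], [-2.54, 2.54]. Speed limits (rad/s): [2.39, 2.39, 3.01, 3.14, 3.14, 3.14].

## Interface

Orientations are given as a unit quaternion [w, x, y, z].
In Python, from station import move_pose, movel, movej, command_gripper, wait, inverse_kinematics, read_camera, camera_info, MotionError, job_done, get_time, get_joint_pos, get_qvel, get_effort, get_tcp_pos, get_ee_rot, get_ft_force, get_ft_torque, get_grip_width gives the robot as it stands. Calls block until the motion is done:
- move_pose(position, orientation): joint-space move of the TCP to a pose.
- movel(position, frame=None, v=0.15, until_force=None): straight line of the TCP; frame=None keeps the orientation; v is the mean speed in m/s. With until_force (N) it stops when the force on the tool has changed by that much, and returns True; else False.
- movej(angles): joint-space move.
- command_gripper(opening): opening from 0.0 (shut) to 1.0 (fully open); the grip force is fixed at half the most; returns when the fingers have stopped.
- wait(seconds).
- inverse_kinematics(position, orientation): joint angles nearest the present ones, or None.
- read_camera(name): name is "scene" or "top" or "wrist"; returns the picture (384x512x3 uint8, red, green, blue); there is no depth.
- camera_info(name): a dict with "intrinsics" (3x3 intrinsics, pixels), "T" (4x4, takes a point from camera to world coordinates); the wrist camera has in their place "tool_from_camera" (4x4, takes a point from camera to tool coordinates, whose origin is the TCP and whose axes are the tool frame's). Camera axes: x right, y up, looking along -z (the intrinsics and any distortion apply to the point x, -y, -z); pixel columns grow to the right and rows downward; lengths in m; the calibration is good to about 2 mm. The wrist camera is an equidistant fisheye: a pixel r from the principal point sees the ray r / f radians off the axis. A picture is of the moment at which its call begins: read the wrist's pose just before it. camera_info takes no time and is no camera call.
A pose or a line that the arm cannot do raises MotionError and nothing moves.
- job_done(): hands the job in, once; it reports no verdict.
Readings, each from a call of its own:
- get_time(): time.
- get_joint_pos(): joint angles.
- get_qvel(): joint speeds.
- get_effort(): joint torques, N m.
- get_tcp_pos(): TCP position.
- get_ee_rot(): TCP orientation.
- get_ft_force(): force on the tool from outside, world axes, zero at the start.
- get_ft_torque(): the same for the moment, N m.
- get_grip_width(): opening from 0.0 (shut) to 1.0 (fully open).
Only numpy, scipy, OpenCV 4.12 (cv2) and the standard library are available. Lean on these libraries where they do the work, as an engineer would, in place of code of your own. Each camera call takes 0.05 s, during which the arm holds its last target.

## Working session

There is one attempt and no reset: what is moved stays moved. The work goes in short steps, each a Python script; the robot and the scene stay as the last script left them, time stands still between calls to the robot, and variables do not carry over. Pictures are saved under pics/ and viewed, and the job is handed in when it is done.

```bash
mkdir -p pics; ls; python3 - <<'E'
from station import *
import cv2,numpy as np
np.set_printoptions(precision=4,suppress=True)
for n in ("scene","top"):
    im=read_camera(n); cv2.imwrite(f"pics/{n}0.png",im[:,:,::-1])
    i=camera_info(n); print(n,i)
print(camera_info("wrist"),get_ee_rot(),get_time())
E
```

```text
pics
scene {'intrinsics': array([[385.3481,   0.    , 259.6998],
       [  0.    , 385.3481, 189.9756],
       [  0.    ,   0.    ,   1.    ]]), 'T': array([[ 0.4733, -0.6919,  0.5452,  0.9253],
       [ 0.8809,  0.3688, -0.2967, -0.1828],
       [ 0.0042,  0.6208,  0.784 ,  0.6397],
       [ 0.    ,  0.    ,  0.    ,  1.    ]])}
top {'intrinsics': array([[357.8756,   0.    , 257.622 ],
       [  0.    , 357.8756, 181.9037],
       [  0.    ,   0.    ,   1.    ]]), 'T': array([[-0.0132,  0.9956, -0.0931,  0.5213],
       [-0.9999, -0.0123,  0.0101,  0.0151],
       [ 0.0089,  0.0932,  0.9956,  0.7559],
       [ 0.    ,  0.    ,  0.    ,  1.    ]])}
{'intrinsics': array([[297.3186,   0.    , 252.7513],
       [  0.    , 297.3186, 192.7192],
       [  0.    ,   0.    ,   1.    ]]), 'tool_from_camera': array([[ 1.    , -0.0012,  0.0005,  0.0007],
       [-0.0011, -0.9641, -0.2656, -0.0727],
       [ 0.0008,  0.2656, -0.9641, -0.161 ],
       [ 0.    ,  0.    ,  0.    ,  1.    ]])} [-0.0004  0.817  -0.5766 -0.0005] 0.1
```

View pics/scene0.png

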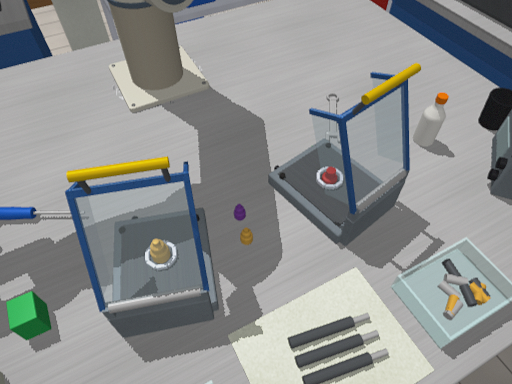

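View pics/top0.png

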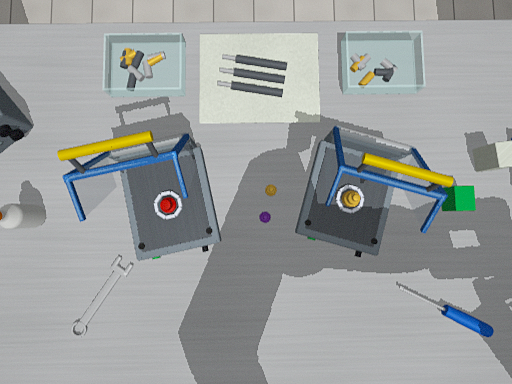

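```bash
python3 - <<'E'
import cv2,numpy as np
a=cv2.imread("pics/scene0.png")[130:330,40:280]; b=cv2.imread("pics/top0.png")[115:265,250:470]
a=cv2.resize(a,None,fx=3,fy=3,interpolation=cv2.INTER_CUBIC); b=cv2.resize(b,None,fx=3.5,fy=3.5,interpolation=cv2.INTER_CUBIC)
cv2.imwrite("pics/c1.png",a);cv2.imwrite("pics/c2.png",b)
for n in("scene0","top0"):
    im=cv2.imread(f"pics/{n}.png");h=cv2.cvtColor(im,cv2.COLOR_BGR2HSV)
    m=cv2.inRange(h,(20,180,90),(30,255,255))
    k,l,s,c=cv2.connectedComponentsWithStats(m)
    for i in range(1,k):
        if s[i,4]>300:
            p=np.argwhere(l==i)[:,::-1].astype(np.float32); r=cv2.minAreaRect(p);print(n,s[i],c[i],r,cv2.boxPoints(r).tolist())
E
```

```text
scene0 [362  63  59  41 583] [390.432247    83.34133791] ((390.6271057128906, 83.19862365722656), (9.433439254760742, 67.4154052734375), 57.38076400756836) [[359.6935119628906, 97.39612579345703], [416.4755554199219, 61.055606842041016], [421.5606994628906, 69.0011215209961], [364.7786560058594, 105.34164428710938]]
scene0 [  67  157  102   25 1081] [117.29232192 169.08880666] ((117.537353515625, 169.25119018554688), (11.107681274414062, 102.25483703613281), 81.54497528076172) [[66.14900970458984, 171.27513122558594], [167.29249572753906, 156.2402801513672], [168.92568969726562, 167.2272491455078], [67.78221130371094, 182.26210021972656]]
top0 [ 58 131  95  30 994] [105.66599598 145.37525151] ((104.91934204101562, 145.6346893310547), (10.81742000579834, 96.1012954711914), 77.55000305175781) [[56.832576751708984, 150.7122802734375], [150.67401123046875, 129.99404907226562], [153.006103515625, 140.55709838867188], [59.1646728515625, 161.27532958984375]]
top0 [362 153  92  34 944] [407.07627119 169.59533898] ((407.24072265625, 169.73353576660156), (93.14006805419922, 10.705755233764648), 15.52410888671875) [[360.9369812011719, 162.42694091796875], [363.8023376464844, 152.11175537109375], [453.5444641113281, 177.04013061523438], [450.6791076660156, 187.35531616210938]]
```

View pics/c1.png

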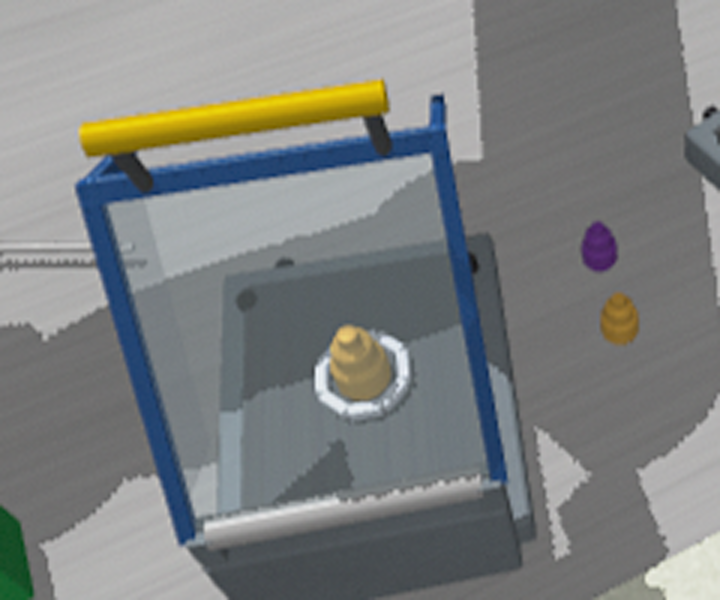

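View pics/c2.png

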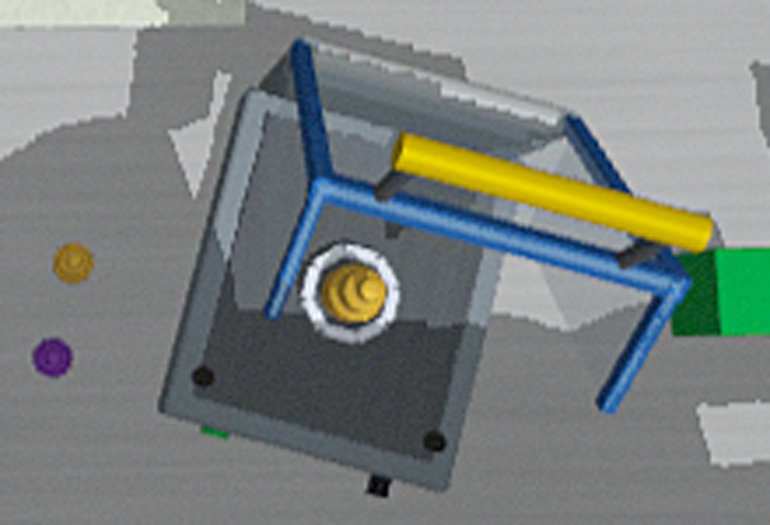

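The large brass body sits in the nest of the right station (scene 158,250; top 350,198). The others are a small loose brass piece (scene 246,236), a purple one (239,212) and the red plug in the left nest. The enlarged crops confirm the right station, with its bar in scene (67–168, ~169) and top (362–453, ~170). Next I fit the guard pose from both views.

```bash
cat > h.py <<'E'
from station import *
import numpy as np
from scipy.optimize import least_squares
from scipy.spatial.transform import Rotation as R
np.set_printoptions(precision=4,suppress=True)
def proj(P,n):
    i=camera_info(n); T=np.linalg.inv(i["T"]); c=T[:3,:3]@P+T[:3,3]
    q=i["intrinsics"]@np.array([c[0],-c[1],-c[2]]); return q[:2]/q[2]
def pt(p,r,y,h):  # radial, along hinge, height out of panel
    hx,hy,yaw,th=p
    x=-r*np.cos(th)+h*np.sin(th); z=.105+r*np.sin(th)+h*np.cos(th)
    c,s=np.cos(yaw),np.sin(yaw)
    return np.array([hx+c*x-s*y,hy+s*x+c*y,z])
E
python3 - <<'E'
from h import *
S=lambda u,v:(40+u/3,130+v/3); T=lambda u,v:(250+u/3.5,115+v/3.5)
L=.205;obs=[("scene",L,-.058,.035,(67.,176.8),1),("scene",L,.058,.035,(168.1,161.7),1),
("top",L,.058,.035,(362.4,157.3),1),("top",L,-.058,.035,(452.1,182.2),1),
("scene",.18,-.0775,0,S(90,188),.4),("scene",.18,.0775,0,S(437,140),.4),
("top",.18,.0775,0,T(318,185),.4),("top",.18,-.0775,0,T(680,285),.4),
("scene",0,-.0775,0,S(185,540),.4),("scene",0,.0775,0,S(497,480),.4),
("top",0,.0775,0,T(300,45),.4),("top",0,-.0775,0,T(570,118),.4)]
f=lambda p:np.concatenate([w*(proj(pt(p,r,y,h),n)-np.array(o)) for n,r,y,h,o,w in obs])
s=least_squares(f,[.65,-.25,-.2,1.1],loss="soft_l1");print(s.x);print(f(s.x).reshape(-1,2))
s2=least_squares(lambda p:f(p)[:8],s.x);print("handle only",s2.x,f(s2.x)[:8])
print(pt(s.x,L,0,.035),pt(s2.x,L,0,.035),pt(s.x,L,0,.035)+0, pt([*s.x[:3],0],L,0,.035))
# free triangulation of bar ends
for y in(-1,1):
    o=[(n,uv) for n,r,yy,h,uv,w in obs[:4] if yy*y>0]
    g=least_squares(lambda P:np.concatenate([proj(P,n)-np.array(u) for n,u in o]),[.6,-.25,.3]);print(g.x,g.cost)
E
```

```text
[ 0.6608 -0.2099 -0.2872  0.9752]
[[ 0.8435 -0.0711]
 [-0.2974  0.3562]
 [ 2.2362  0.2572]
 [-1.2347 -0.6638]
 [-1.9066 -0.7283]
 [ 0.7654 -1.7291]
 [-0.3348  0.2493]
 [ 0.8171  0.6824]
 [-0.9968  0.3711]
 [ 1.0525 -0.0162]
 [-0.4945 -0.3321]
 [ 1.036   0.2968]]
handle only [ 0.6598 -0.2092 -0.2847  0.9799] [ 0.8664 -0.3586 -0.2357 -0.1064  2.1388  0.4365 -1.2025 -0.6792]
[ 0.5783 -0.1855  0.2943] [ 0.5781 -0.1853  0.2947] [ 0.5783 -0.1855  0.2943] [ 0.4642 -0.1518  0.14  ]
[ 0.5611 -0.2423  0.2942] 0.10634470067438047
[ 0.5946 -0.1283  0.294 ] 0.9976884276647651
```

```bash
cat >> h.py <<'E'
P0=np.array([.6608,-.2099,-.2872,.9752])
def quat(p,flip):
    d=np.array([np.cos(p[2]),np.sin(p[2]),0])*(-1 if flip else 1); z=np.array([0,0,-1.])
    q=R.from_matrix(np.column_stack([d,np.cross(z,d),z])).as_quat(); return q[[3,0,1,2]]
def tcp(p,th): return pt([*p[:3],th],.205,0,.035)-[0,0,.019]
E
python3 - <<'E'
from h import *
for f in(0,1):
    for th in(.9752,.5,0): print(f,th,inverse_kinematics(tcp(P0,th),quat(P0,f)))
    print(inverse_kinematics(tcp(P0,.9752)+[0,0,.1],quat(P0,f)))
E
```

```text
0 0.9752 [-0.33    0.3428  1.6222 -0.      1.1767 -0.0428]
0 0.5 [-0.3363  0.2945  1.8455 -0.      1.0016 -0.0491]
0 0 [-0.3405  0.3815  1.9983 -0.      0.7618 -0.0533]
[-0.33    0.2639  1.5041 -0.      1.3736 -0.0428]
1 0.9752 None
1 0.5 None
1 0 None
None
```

```bash
python3 - <<'E'
from h import *
import cv2
q=quat(P0,0)
p=get_tcp_pos(); movel([p[0],p[1],.40],v=.25)
move_pose(tcp(P0,.9752)+[0,0,.09],q)
tp=get_tcp_pos(); Rt=R.from_quat(np.roll(get_ee_rot(),-1)).as_matrix()
im=read_camera("wrist")[:,:,::-1].copy()
i=camera_info("wrist");X=i["tool_from_camera"];K=i["intrinsics"]
for y in(-.058,0,.058):
    c=X[:3,:3].T@(Rt.T@(pt(P0,.205,y,.035)-tp)-X[:3,3]); v=np.array([c[0],-c[1],-c[2]])
    a=np.arctan2(np.hypot(v[0],v[1]),v[2]); u=K[:2,2]+K[0,0]*a*v[:2]/np.hypot(v[0],v[1])
    print(u); cv2.circle(im,tuple(int(k) for k in u),3,(255,0,255),1)
cv2.imwrite("pics/w1.png",im);print(tp,get_time(),get_grip_width())
E
```

```text
[252.1835 263.9536]
[252.1146 201.4499]
[252.0591 129.8457]
[ 0.5781 -0.1864  0.3654] 2.9833 0.997936879674856
```

View pics/w1.png

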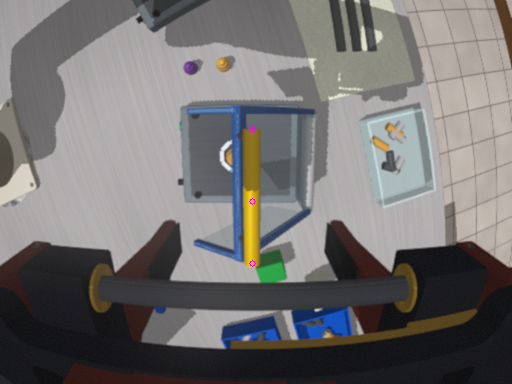

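The projected bar ends (252,130) and (252,264) land on the yellow bar, between the fingers, so the fit holds. I descend and grip.

```bash
python3 - <<'E'
from h import *
import cv2
print(movel(tcp(P0,.9752),v=.06,until_force=6))
print(get_tcp_pos(),get_ft_force())
command_gripper(0.0)
print(get_grip_width()*88,get_ft_force(),get_ft_torque(),get_time())
cv2.imwrite("pics/w2.png",read_camera("wrist")[:,:,::-1]); cv2.imwrite("pics/s2.png",read_camera("scene")[:,:,::-1])
E
```

```text
False
[ 0.5785 -0.1856  0.2758] [0.2722 0.6093 0.6422]
13.47458970795331 [-1.7388  0.0992  2.1485] [0.1121 0.3653 0.0206] 5.775
```

View pics/s2.png

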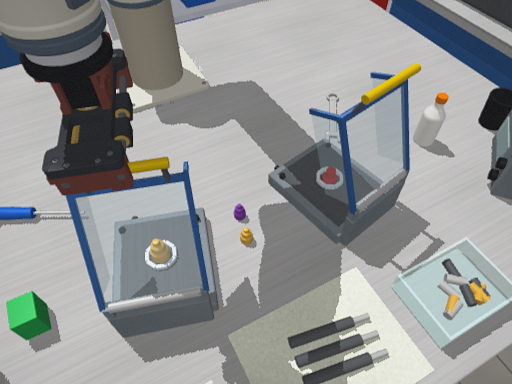

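The gripper holds the bar (width 13.5 mm, bar is 14 mm) and the valve is untouched. I lower along the arc, watching forces.

```bash
python3 - <<'E'
from h import *
for th in np.linspace(.9752,.2,9)[1:]:
    if movel(tcp(P0,th),v=.07,until_force=20): print("FORCE")
    print(round(th,3),get_tcp_pos()-tcp(P0,th),get_ft_force(),get_ft_torque(),get_grip_width()*88,round(get_time(),2))
    if np.linalg.norm(get_ft_force())>25: break
import cv2
cv2.imwrite("pics/s3.png",read_camera("scene")[:,:,::-1])
E
```

```text
0.878 [-0.0004  0.0001 -0.0001] [-4.5616  0.7196  2.407 ] [0.0734 0.1916 0.0172] 13.45162116750337 6.32
0.781 [-0.0003  0.0001 -0.0002] [-3.9668  1.9112  1.5796] [0.0225 0.2829 0.0693] 13.005274134299396 6.76
0.684 [-0.0002  0.0001 -0.0002] [-3.7796  1.4403  1.0227] [ 0.0084  0.2952 -0.0155] 13.360376141605107 7.2
0.588 [-0.0001  0.     -0.0001] [-3.5651  1.4168  0.7931] [0.0769 0.3038 0.0749] 13.428115256179431 7.64
0.491 [-0.0002  0.     -0.0001] [-4.5952  1.1176  0.8758] [0.1036 0.5091 0.0703] 13.156522217147629 8.08
0.394 [-0.0004  0.0001 -0.0001] [-5.9519  2.0764  0.3227] [0.0913 0.6598 0.0518] 13.129734901376276 8.53
0.297 [-0.0008  0.0002 -0.0002] [-6.7684  1.5122  0.1861] [0.0941 0.8861 0.0745] 13.380629595372465 8.97
0.2 [-0.0013  0.0004 -0.0005] [-7.9604  1.476   0.9847] [0.1596 0.9583 0.0315] 13.348910758196915 9.41
```

View pics/s3.png

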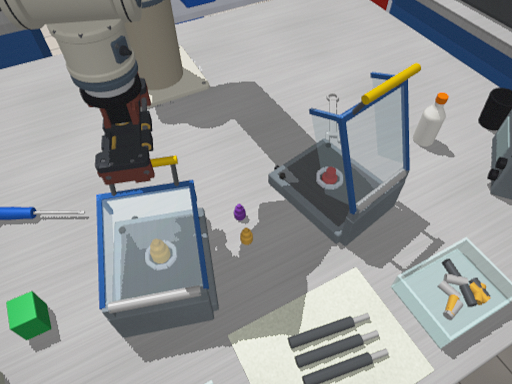

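```bash
python3 - <<'E'
from h import *
import cv2
for th in (.14,.08,.03,0):
    r=movel(tcp(P0,th),v=.03,until_force=12)
    print(th,r,get_tcp_pos()-tcp(P0,th),get_ft_force(),round(get_time(),2))
    if r: break
if not r:
    t=get_tcp_pos()
    r=movel(t-[0,0,.015],v=.015,until_force=8)
    print("down",r,get_tcp_pos()-tcp(P0,0),get_ft_force(),get_time())
cv2.imwrite("pics/s4.png",read_camera("scene")[:,:,::-1])
E
```

```text
0.14 False [-0.0016  0.0004 -0.0005] [-8.1404  2.4078 -0.2058] 10.03
0.08 False [-0.002   0.0006 -0.0007] [-9.3708  1.7852 -0.0858] 10.59
0.03 False [-0.0023  0.0006 -0.0008] [-10.0842   1.6287  -0.1382] 11.09
0 False [-0.0024  0.0007 -0.0009] [-10.2999   2.361   -0.5421] 11.45
down True [-0.0038  0.0011 -0.0084] [-0.6714  0.0028  4.3174] 12.0833
```

View pics/s4.png

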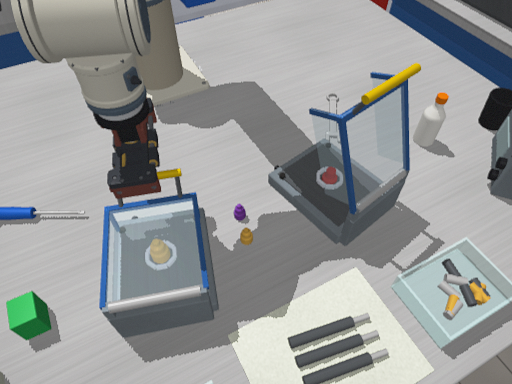

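Force changed but largely horizontally, so contact with the stop isn't proven. I press a little further while still holding.

```bash
python3 - <<'E'
from h import *
z0=get_tcp_pos()
for k in range(6):
    r=movel(z0-[0,0,.0015*(k+1)],v=.015,until_force=15)
    print(r,get_tcp_pos()-tcp(P0,0),get_ft_force(),get_grip_width()*88,round(get_time(),2))
    if r or get_ft_force()[2]>18: break
E
```

```text
True [-0.0039  0.0011 -0.0084] [-2.0685 -0.191   6.9157] 13.138492634000215 12.34
```

```bash
python3 - <<'E'
from h import *
import cv2
a=read_camera("scene")[:,:,::-1].copy();b=read_camera("top")[:,:,::-1].copy()
A=cv2.resize(a,None,fx=4,fy=4,interpolation=cv2.INTER_CUBIC);B=cv2.resize(b,None,fx=4,fy=4,interpolation=cv2.INTER_CUBIC)
for th,col in((0,(255,0,255)),(.1,(0,255,255))):
  for im,n in((A,"scene"),(B,"top")):
    q=[proj(pt([*P0[:3],th],r,y,0),n) for r,y in((.18,-.0775),(.18,.0775),(0,.0775),(0,-.0775))]+[]
    cv2.polylines(im,[np.int32((np.array(q)+.5)*4)],True,col,1)
    q=[proj(pt([*P0[:3],th],.205,y,.035),n) for y in(-.058,.058)]
    cv2.polylines(im,[np.int32((np.array(q)+.5)*4)],False,col,1)
cv2.imwrite("pics/o1.png",A[640:1240,340:940]);cv2.imwrite("pics/o2.png",B[500:1060,1120:1880])
E
```

```text
(no output)
```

View pics/o1.png

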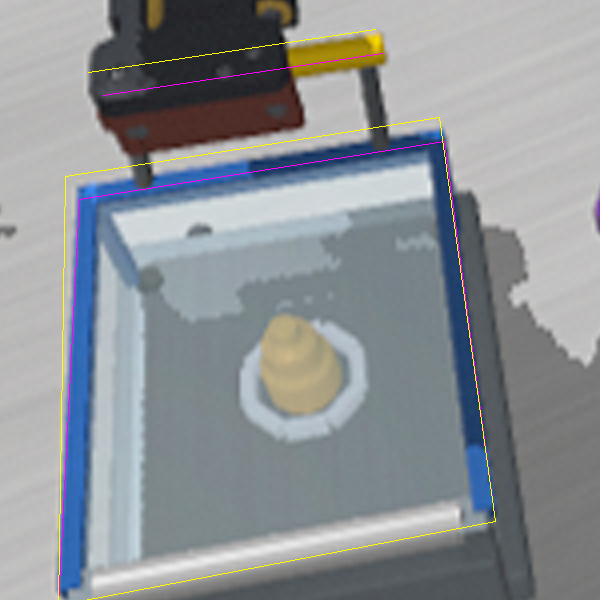

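View pics/o2.png

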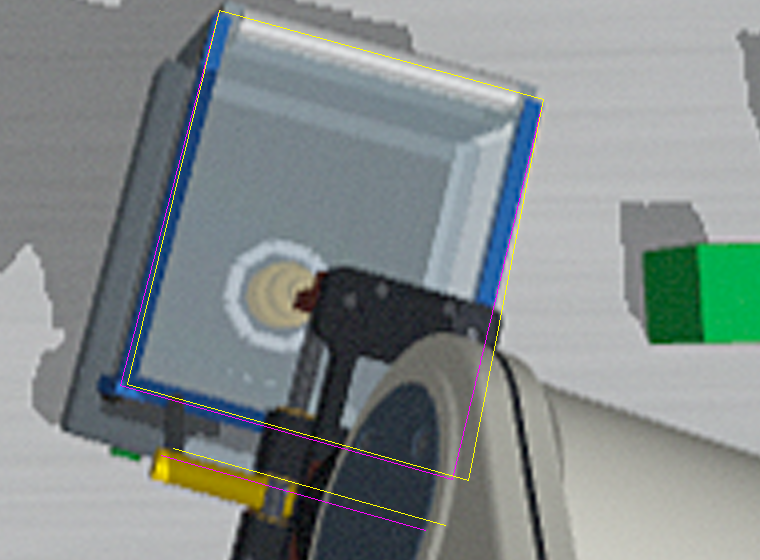

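The overlay puts the hood near 0 (bar centre about 0.02–0.03 rad above the modelled 0 line, within fit error). I'll press again and see whether the bar moves in the image.

```bash
cat >> h.py <<'E'
def bar(n):
    import cv2
    im=read_camera(n)[:,:,::-1];h=cv2.cvtColor(np.ascontiguousarray(im),cv2.COLOR_BGR2HSV)
    m=cv2.inRange(h,(20,150,80),(32,255,255)); 
    w=(158,166,185,185) if n=="scene" else (285,605//1,0,0)
    if n=="scene": s=m[160:195,164:178]; o=(164,160)
    else: s=m[230:265,290:312]; o=(290,230)
    ys,xs=np.nonzero(s); return xs.mean()+o[0],ys.mean()+o[1],len(xs)
E
python3 - <<'E'
from h import *
print(bar("scene"),bar("scene"),get_ft_force())
t=get_tcp_pos()
r=movel(t-[0,0,.003],v=.01,until_force=30)
print(r,get_tcp_pos()-t,get_ft_force(),get_grip_width()*88); wait(.2); print(get_ft_force(),bar("scene"),get_time())
E
```

```text
(np.float64(170.51546391752578), np.float64(173.24742268041237), 97) (np.float64(170.51546391752578), np.float64(173.24742268041237), 97) [-0.6169  0.6133  5.9625]
True [-0.0001  0.     -0.0001] [-1.4523  1.3817  9.1808] 13.127462275161145
[-1.0633 -0.1542  7.1878] (np.float64(170.51546391752578), np.float64(173.24742268041237), 97) 13.0583
```

Pressing 30 N moved the tool 0.1 mm and the bar not at all in the image, so the guard is rigidly on its stop. I release: open slightly, rise clear of the bar, then open fully.

```bash
python3 - <<'E'
from h import *
import cv2
print(bar("scene"))
command_gripper(.3); print(get_grip_width()*88,get_ft_force(),bar("scene"),get_time())
t=get_tcp_pos(); print("up",movel(t+[0,0,.012],v=.03,until_force=8),get_ft_force(),bar("scene"))
command_gripper(.7)
print(get_ft_force(),bar("scene"))
t=get_tcp_pos(); print(movel(t+[0,0,.15],v=.12,until_force=10),get_tcp_pos(),get_ft_force(),bar("scene"),get_time())
cv2.imwrite("pics/s5.png",read_camera("scene")[:,:,::-1])
cv2.imwrite("pics/t5.png",read_camera("top")[:,:,::-1])
E
```

```text
(np.float64(170.51546391752578), np.float64(173.24742268041237), 97)
26.238576882676963 [ 0.006   1.0926 -0.5748] (np.float64(170.51546391752578), np.float64(173.24742268041237), 97) 13.6
up False [-0.4528  0.4824 -0.3652] (np.float64(170.51546391752578), np.float64(173.24742268041237), 97)
[-0.5002 -0.2491 -0.6889] (np.float64(170.51546391752578), np.float64(173.24742268041237), 97)
False [ 0.4577 -0.1499  0.2725] [-0.4942 -0.079   0.0267] (np.float64(170.51960784313727), np.float64(173.0686274509804), 102) 16.4167
```

View pics/s5.png

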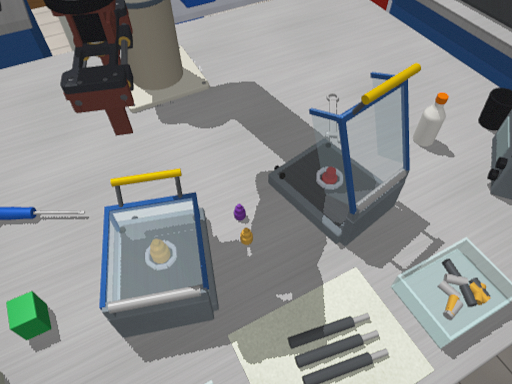

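```bash
python3 - <<'E'
from h import *
import cv2
im=cv2.imread("pics/s5.png");h=cv2.cvtColor(im,cv2.COLOR_BGR2HSV)
m=cv2.inRange(h,(20,150,80),(32,255,255));m[:, :100]=0;m[:,195:]=0;m[:160]=0;m[195:]=0
ys,xs=np.nonzero(m);r=cv2.minAreaRect(np.float32(np.c_[xs,ys]));print(r,cv2.boxPoints(r).tolist())
b=cv2.boxPoints(r);c=np.array(r[0])
for th in(-.03,0,.03,.06): print(th,proj(pt([*P0[:3],th],.205,0,.035),"scene")-c)
d=cv2.absdiff(im,cv2.imread("pics/scene0.png"))[:,270:430].max(2);print("left station diff px",(d>60).sum())
job_done();print(get_time())
E
```

```text
((145.5806884765625, 177.0378875732422), (7.56536340713501, 70.1650390625), 81.46923065185547) [[110.32518005371094, 178.501220703125], [179.7139434814453, 168.0928955078125], [180.83619689941406, 175.57455444335938], [111.44743347167969, 185.98287963867188]]
-0.03 [0.8873 2.9067]
0 [0.0785 0.9973]
0.03 [-0.7369 -0.8498]
0.06 [-1.5588 -2.6321]
left station diff px 5785
the job is handed in; nothing more can be done
the job is handed in; nothing more can be done
```

```bash
python3 - <<'E'
import cv2,numpy as np
for n in("scene0","s5"):
    h=cv2.cvtColor(cv2.imread(f"pics/{n}.png"),cv2.COLOR_BGR2HSV)
    m=cv2.inRange(h,(20,180,90),(30,255,255))[50:115,350:430];y,x=np.nonzero(m);print(n,x.mean(),y.mean())
    m=cv2.inRange(h,(10,60,90),(30,255,255))[232:270,140:180];y,x=np.nonzero(m);print(" valve",x.mean()+140,y.mean()+232)
E
```

```text
scene0 40.43224699828473 33.341337907375646
 valve 158.9920634920635 250.66666666666666
s5 40.37972508591065 33.365979381443296
 valve 158.66774193548386 251.23548387096776
```

The right station (y below 0) holds the large brass valve body. I gripped the middle of its handle, lowered the guard along the hinge arc onto its stop while holding it, then let go, backed off upward and handed the job in. The clock read 16.4 s shortly before.

**Last checks:**
- **On the stop:** pressing down until the force had changed by 30 N moved the tool only 0.1 mm. The bar did not move in the image then or when I let go.
- **Hinge angle:** the image fit after release gives about 0.015 rad (limit 0.06). This has an uncertainty of a few hundredths of a radian, so the press test is the stronger evidence.
- **Other guard and valve:** the left handle's image position changed by under 0.1 px. The brass valve changed by under 1 px, now seen through the hood.
- **Robot clear:** the tool ended about 0.15 m above the handle, with wrist force about 0.5 N.

**Checks that disagreed:**
- **Tool lower than planned:** at contact the tool was about 8 mm below the modelled path, so the bar probably slid a little in the pads.
- **Left-station picture difference:** a raw pixel comparison of the left station, before against after, showed 5785 changed pixels. I put that down to the arm's shadow, since the handle itself had not moved. I made the handle and valve position checks from saved pictures after handing in.

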